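Nudge a mounting plate onto its two dowel pins

TASK

The aluminium mounting plate has been laid on the fixture but is hung up on top of the two locating pins, with the edge towards the robot sagging onto the steel base. Nudge it sideways with the fingertips until its round hole and its slot both drop over their pins and it lies flat on the base, then take the fingers away. Push gently, do not pick the plate up, and leave the spray can, brush, bushing and grinding disc where they are.

Things in the scene. Friction and masses are not known exactly. Their poses are not given: they have to be found in the camera images.
- fixture: Fixed dark steel base, 230 (x) by 310 (y) by 20 mm thick. Origin: centre of its underside, on the bench; z up; -x side faces the robot (yaw up to 0.5 rad). Yellow scribed lines on its smooth top pass through both pin centres and out to the edges. Seated, the plate is centred on the base, axes parallel, with 45 mm (x sides) and 55 mm (y sides) of base showing all round.
- pin_left (a point): Tip of the brass locating pin at fixture x +20, y +50 mm; it belongs in the round hole. Axes as the fixture's. Pin: 12 mm diameter for 4 mm above the base, then tapering over 6 mm to a flat 5.6 mm tip. This point is the tip's centre, 10 mm above the base's top, 30 mm above the bench. The taper draws a hole in once it is within about 2 mm.
- pin_right (a point): Tip of the other, identical locating pin, at fixture x +20, y -50 mm; it belongs in the slot. Axes as the fixture's. Both pins start hidden from above under the plate: if one comes out from under it, the plate can no longer be seated without lifting.
- plate: Loose aluminium plate, 140 (x) by 200 (y) by 10 mm, about 0.7 kg, lightly oiled. Origin: centre of its underside; z up. A 48 mm bore at x -28, y 0 takes no pin. Starts on both pin tips, -x edge down on the base, tilted about 0.1 rad, yawed up to 0.12 rad from the fixture, centre 18 to 26 mm to fixture -x of its seat and up to 36 mm to either side in y. Slides when an edge is pushed with 2 to 5 N.
- hole (a point): Centre of the plate's round 14 mm locating hole, at the plate's underside, plate x +20, y +50 mm. Axes as the plate's. It goes over pin_left.
- slot (a point): Centre of the plate's locating slot, 14 mm (x) by 20 mm (y) with rounded ends, at the plate's underside, plate x +20, y -50 mm. Axes as the plate's. It goes over pin_right.
- spray_can: Bystander: upright can with a blue band, 52 mm diameter, 115 mm tall, on the bench beyond the fixture's -y end. Origin: centre of its underside.
- bushing: Bystander: upright brass bushing, 34 mm diameter, 32 mm tall, on the bench beyond the fixture's -y end. Origin: centre of its underside.
- brush: Bystander: brush with a wooden handle, 190 mm long, lying on the bench beyond the fixture's +y end. Origin at its underside.
- disc: Bystander: orange grinding disc, 115 mm diameter, 8 mm thick, lying flat on the bench beyond the fixture's +x side. Origin: centre of its underside.
Things that resemble listed ones, but are neither listed nor needed, are in the scene too. Of the things that look like the plate, the largest one is meant.

How it is judged:
By the outcome, as a careful person would: the job done as asked, in the order asked, and still so for the second after the job is handed in, with the robot touching nothing.
It also fails if it takes over 51 s, if anything falls off the work surface, if the arm or the gripper's body presses on something with over 40 N, if the wrist force passes 120 N, or if a joint passes its speed limit or range.

ROBOT

A 7-joint arm with a two-finger parallel gripper is mounted at the origin on the work surface. World frame = base frame: x ahead of the robot, y to its left, z up, the work surface at z = 0. Lengths are in m, angles in rad, forces in N, time in s.
With the tool pointing down it reaches from about 0.425 to 1.025 m from the base axis. Payload 9.4 kg.
Tool frame: the origin (TCP) lies between the finger pads; the fingertips stand 25 mm ahead of it and the grasp point (between the pads) lies 6 mm ahead of it (bot.finger_overhang is the distance from the TCP to the fingertips, in m); y points along the fingers, z is the direction in which the jaws open and shut, and the axes are right-handed (so a half turn about y gives the same grasp; the last joint's range is limited). The gripper opens to 93 mm and grips with 3 to 60 N. Pads are 15 mm wide; open, the fingers measure 128 mm over their backs; the gripper's body (75 mm by 188 mm) begins 65 mm behind the grasp point.
Start: joints at [-1.239, 0.599, -0.003, 1.599, 0.002, 0.943, -0.08], TCP at [0.288, 0.665, 0.244] pointing down, gripper open.
Joint ranges: [-2.57, 2.57], [-0.35, 1.97], [-1.29, 1.29], [0.11, 2.56], [-1.05, 4.19], [0.11, 1.86], [-2.63, 2.63]. Speed limits (rad/s): [2.22, 2.22, 3.01, 3.01, 3.14, 3.14, 3.14].

INTERFACE

Orientations are given as a unit quaternion [w, x, y, z].
In Python, from plant import bot, eyes gives the robot as it stands.
- The arm moves only by the tool carry_out, never from a script. Its argument "commands" is one flat list of numbers, 6 for each row, row after row: the shift along the world's x, y, z in cm, then the turn, a rotation vector about the world's x, y, z in units of 5 degrees (1.0 is 5 degrees). In form: [tx, ty, tz, rx, ry, rz, tx, ty, tz, rx, ry, rz, ...]. A call has 1 to 8 rows; each row is the pose to reach, as a shift and turn from the pose commanded when the call began; what a row does not reach only later rows make up. A row lasts 1/10 s, in which the tool goes at most 50 mm and 8.59 degrees, less where a joint would pass 70% of its speed; a pose out of reach is approached as far as the arm can. A call with a gripper value outside its range is refused whole. "claw" is the opening, from 0 (shut) to 1 (fully open), set as the call begins (left out, the last holds). The fingers move at their own pace and stop on an object; "newtons" is the grip in N (left out, the last holds). Time passes only in rows, so rows that repeat a pose let the fingers close. It gives the time, the measured TCP pose, the force and the opening at its end, in the units of the state.
- bot.read_state(): the state, without advancing time (a new reading comes with each control period).
- eyes.snapshot(name): name is "scene" or "top" or "wrist"; returns (picture, depth): 480x640x3 uint8, red, green, blue; 480x640 float32, m along the optical axis (not along the pixel's ray), 0 where there is no reading.
- eyes.get_calibration(name): a dict with "mtx" (3x3 intrinsics, pixels), "T" (4x4, takes a point from camera to world coordinates). Camera axes: x right, y down, z forward; pixel columns grow to the right and rows downward; lengths in m; the calibration is good to about 2 mm. A picture is of the moment at which its call begins: read the wrist's pose just before it. get_calibration takes no time and is no camera call; for the wrist camera it gives the pose at the moment of the call.
- bot.hand_in(): hands the job in, once; it reports no verdict.
The state is a dict: "t": time; "q": joint angles; "qd": joint speeds; "effort": joint torques, N m; "ee_pos": TCP position; "orientation": TCP orientation; "ft_force": force on the tool from outside, world axes, zero at the start; "ft_torque": the same for the moment, N m; "width": finger opening in m.
Only numpy, scipy, OpenCV 4.12 (cv2) and the standard library are available. Lean on these libraries where they do the work, as an engineer would, in place of code of your own. Each camera call takes 0.05 s, during which the arm holds its last target.

## Working session

There is one attempt and no reset: what is moved stays moved. The work goes in short steps, Python scripts to look and compute and a tool call to move; the robot and the scene stay as the last step left them, time stands still between calls to the robot, and variables do not carry over. Pictures are saved under pics/ and viewed, and the job is handed in when it is done.

Besides the shell and the picture viewer there is one more tool, called after "Request:" by a JSON object that holds its "method" and its "body". carry_out: Moves the arm, as the interface text tells. Its arguments: {"type":"object","properties":{"commands":{"type":"array"},"claw":{"type":"number"},"newtons":{"type":"number"}},"required":["commands"]}

```bash
ls; mkdir -p pics
python3 - <<'E'
from plant import bot, eyes
import cv2, numpy as np
s=bot.read_state(); print(s)
for n in ["scene","top"]:
    p,d=eyes.snapshot(n); cv2.imwrite(f"pics/{n}0.png",p[:,:,::-1]); np.save(f"{n}0.npy",d)
    print(n,eyes.get_calibration(n))
E
```

```text
pics
{'t': 0.0, 'q': array([-1.23874637,  0.60010225, -0.00254528,  1.60010921,  0.00178591,
        0.94291551, -0.07978558]), 'qd': array([-0.00092846, -0.00115683,  0.00032845, -0.00181304,  0.00057458,
        0.00081002, -0.00029756]), 'effort': array([ 5.40094316e-04, -7.65055490e+01,  1.49709005e+00, -2.52352685e+01,
       -5.24856511e-02,  1.66584965e-02,  1.53543724e-04]), 'ee_pos': array([0.28799207, 0.66486087, 0.24278382]), 'orientation': array([-0.69185731,  0.69293279, -0.14355308,  0.14342291]), 'ft_force': array([-0.44406406,  0.40054992,  0.07935824]), 'ft_torque': array([ 0.00388593, -0.02767746, -0.0135907 ]), 'width': 0.09306122539663206}
scene {'mtx': array([[446.75177566,   0.        , 315.2194123 ],
       [  0.        , 446.75177566, 246.48741992],
       [  0.        ,   0.        ,   1.        ]]), 'T': array([[ 0.74908997,  0.55922401, -0.35515169,  0.858352  ],
       [ 0.66244693, -0.63662902,  0.39480064, -0.38031148],
       [-0.00531787, -0.53101035, -0.84734865,  0.81738671],
       [ 0.        ,  0.        ,  0.        ,  1.        ]])}
top {'mtx': array([[539.79448626,   0.        , 325.59990578],
       [  0.        , 539.79448626, 241.63282599],
       [  0.        ,   0.        ,   1.        ]]), 'T': array([[-0.0133956 , -0.99244937,  0.12192132,  0.37262697],
       [-0.99980643,  0.01153704, -0.01593718, -0.01409348],
       [ 0.01441023, -0.12211121, -0.99241181,  1.20674323],
       [ 0.        ,  0.        ,  0.        ,  1.        ]])}
```

View pics/top0.png

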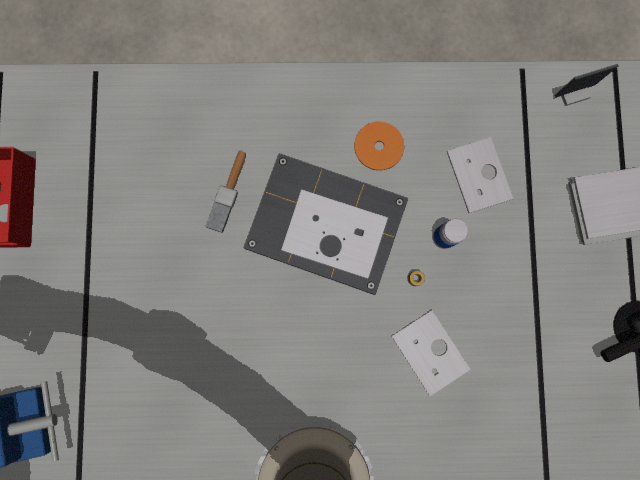

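View pics/scene0.png

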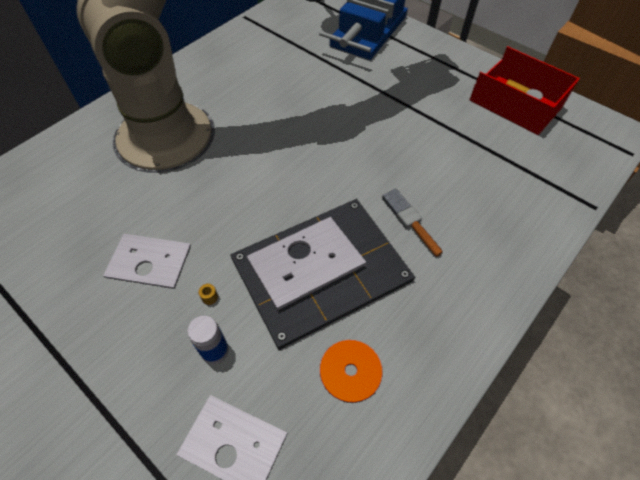

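The top view shows the fixture (corners near (280,153), (407,197), (376,294), (245,248)) with the plate near (335,234). I'll enlarge it to measure.

Run:
```python
import cv2
p=cv2.imread("pics/top0.png")
c=p[145:300,235:415]
cv2.imwrite("pics/c0.png",cv2.resize(p[148:298,238:414],None,fx=4.5,fy=4.0*1.125,interpolation=cv2.INTER_CUBIC)[:600,:800])
```

```text
(no output)
```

View pics/c0.png

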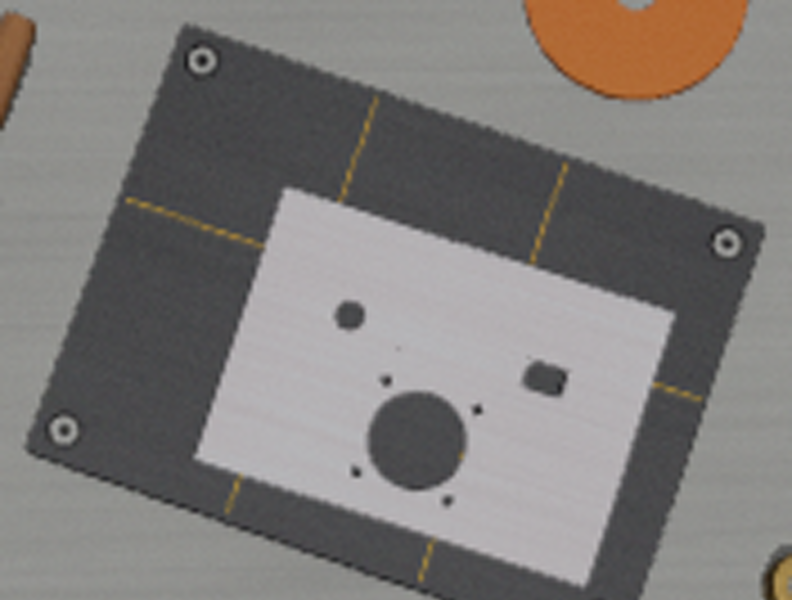

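```bash
cat > h.py <<'E'
from plant import bot, eyes
import cv2, numpy as np
from scipy.optimize import least_squares
from scipy.spatial.transform import Rotation as R
C=eyes.get_calibration("top"); K=C["mtx"]; T=C["T"]; Ti=np.linalg.inv(T)
def proj(P):
    p=(Ti[:3,:3]@np.atleast_2d(P).T).T+Ti[:3,3]; q=(K@p.T).T; return q[:,:2]/q[:,2:]
def quad(mask):
    # big upscaled contour -> 4 side fits -> corners
    cs,_=cv2.findContours(mask,cv2.RETR_EXTERNAL,cv2.CHAIN_APPROX_NONE)
    c=max(cs,key=cv2.contourArea)[:,0,:].astype(np.float32)
    b=cv2.boxPoints(cv2.minAreaRect(c)); L=[]
    for i in range(4):
        a,e=b[i],b[(i+1)%4]; d=(e-a); n=np.linalg.norm(d); d/=n
        t=(c-a)@d/n; w=np.abs((c-a)@np.array([-d[1],d[0]]))
        s=c[(t>.1)&(t<.9)&(w<0.15*n)]
        vx,vy,x,y=cv2.fitLine(s,cv2.DIST_HUBER,0,.01,.01).ravel(); L.append(np.cross([x,y,1],[x+vx,y+vy,1]))
    P=[]
    for i in range(4):
        q=np.cross(L[i-1],L[i]); P.append(q[:2]/q[2])
    return np.array(P)
S=8; X0,Y0,X1,Y1=230,140,420,305
def up(img):
    return cv2.resize(img[Y0:Y1,X0:X1],None,fx=S,fy=S,interpolation=cv2.INTER_LINEAR)
def full(P): return (P+.5)/S-.5+np.array([X0,Y0])
def order(P,ref):
    return np.array([P[np.argmin(np.linalg.norm(P-r,axis=1))] for r in ref])
def fixT(f): return lambda P:(R.from_euler('z',f[2]).apply(P)+[f[0],f[1],0])
FC=np.array([[.115,.155,.02],[.115,-.155,.02],[-.115,-.155,.02],[-.115,.155,.02]])
def fit_fixture(img):
    g=up(cv2.cvtColor(img,cv2.COLOR_RGB2GRAY)); hsv=cv2.cvtColor(up(img),cv2.COLOR_RGB2HSV)
    m=((g<105)&(hsv[:,:,1]<110)).astype(np.uint8)
    m=cv2.morphologyEx(m,cv2.MORPH_OPEN,np.ones((25,25)))
    q=full(quad(m)); return q
def plate_pose(v,f,flat=False):
    # v: x,y,yaw in fixture frame (tilt derived)
    th=0 if flat else v[3]
    Rr=R.from_euler('z',v[2])*R.from_euler('y',-th)
    z0=.02+.07*np.sin(th)
    return lambda P: fixT(f)(Rr.apply(P)+[v[0],v[1],z0])
PC=np.array([[.07,.1,.01],[.07,-.1,.01],[-.07,-.1,.01],[-.07,.1,.01]])
E
python3 - <<'E'
from h import *
img=cv2.imread("pics/top0.png")[:,:,::-1].copy()
q=fit_fixture(img); print(q)
f0=[.6,0,-.33]
def res(f): 
    return (proj(fixT(f)(FC))-order(q,[(280,153),(407,197),(376,294),(245,248)])).ravel()
s=least_squares(res,f0); print("fix",s.x,s.fun.round(2)); f=s.x; np.save("f.npy",f)
g=up(cv2.cvtColor(img,cv2.COLOR_RGB2GRAY))
hsv=cv2.cvtColor(up(img),cv2.COLOR_RGB2HSV)
print(g[700,500:900:40], [g[int((245-Y0)*S),int((360-X0)*S)]])
m=(g>118).astype(np.uint8); 
# restrict to inside of fixture
poly=((q-[X0,Y0])*S).astype(int); hull=cv2.convexHull(poly.astype(np.int32)); mm=np.zeros_like(m); cv2.fillConvexPoly(mm,hull,1); mm=cv2.erode(mm,np.ones((25,25)))
m=m*mm; p=full(quad(m)); print(p)
def res2(v): return (proj(plate_pose(v,f)(PC))-order(p,proj(plate_pose([-.02,-.02,0,.09],f)(PC)))).ravel()
s=least_squares(res2,[-.02,-.02,0,.09]); print("plate",s.x,s.fun.round(2))
for t in (.07,.09,.1):
  s=least_squares(lambda v:res2([*v,t]),[-.02,-.02,0]); print(t,s.x,abs(s.fun).max())
v=[*s.x,.09]
print("hole px",proj(plate_pose(v,f)(np.array([[.02,.05,.01],[.02,-.05,.01],[-.028,0,.01]]))))
E
```

```text
[[242.61405764 248.12329603]
 [278.3641764  152.66002641]
 [407.84225994 197.66696298]
 [374.84675378 294.88027061]]
fix [ 0.56086541 -0.03435136 -0.35228104] [-0.28 -0.08  0.26  0.13  0.29  0.07 -0.27 -0.13]
[176 177 176 180 177 180 178 180 179 181] [np.uint8(177)]
[[280.67788762 249.6313716 ]
 [300.81375115 188.87805905]
 [387.6147374  217.09492545]
 [367.80306416 278.18810459]]
plate [-0.01793023 -0.02555832  0.02207877  0.11025791] [-0.09  0.03  0.02  0.07 -0.06 -0.06  0.12 -0.04]
0.07 [-0.01777942 -0.02551768  0.02226312] 0.24820166734636473
0.09 [-0.01785408 -0.02553784  0.02217168] 0.13769735591745302
0.1 [-0.01789162 -0.02554794  0.02212584] 0.13086974625929315
hole px [[315.31855049 217.64723115]
 [358.71328049 231.8004951 ]
 [330.1743669  245.53075738]]
```

```bash
cat >> h.py <<'E'
def back(px,z=.02):
    r=np.c_[(px-K[:2,2])/[K[0,0],K[1,1]],np.ones(len(px))]@T[:3,:3].T
    s=(z-T[2,3])/r[:,2]; return T[:3,3]+r*s[:,None]
def lines_fit(img,f):
    h=cv2.cvtColor(img,cv2.COLOR_RGB2HSV).astype(int)
    w=np.where((abs(h[:,:,0]-22)<8)&(h[:,:,1]>60)&(h[:,:,2]>50),h[:,:,1],0)
    ys,xs=np.nonzero(w); P=back(np.c_[xs,ys].astype(float)); 
    def loc(f): return R.from_euler('z',-f[2]).apply(P-[f[0],f[1],.02])
    l=loc(f); ins=(abs(l[:,0])<.112)&(abs(l[:,1])<.152)
    d0=np.c_[l[:,0]-.02,l[:,1]-.05,l[:,1]+.05]; k=abs(d0).argmin(1); ok=ins&(abs(d0).min(1)<.008)
    W=np.sqrt(w[ys,xs][ok]/255.)
    def r(f):
        l=loc(f); d=np.c_[l[:,0]-.02,l[:,1]-.05,l[:,1]+.05][np.arange(len(l)),k][ok]; return d*W*1000
    s=least_squares(r,f,loss='soft_l1'); return s.x,[ (k[ok]==i).sum() for i in range(3)],np.abs(r(s.x)).mean()
def fit_plate(img,f,v0=None,thr=118,th=None):
    g=up(cv2.cvtColor(img,cv2.COLOR_RGB2GRAY)); m=(g>thr).astype(np.uint8); mm=np.zeros_like(m)
    q=((proj(fixT(f)(FC*[.96,.96,1]))-[X0,Y0]+.5)*S).astype(np.int32); cv2.fillConvexPoly(mm,q,1)
    m=cv2.morphologyEx(m*mm,cv2.MORPH_OPEN,np.ones((61,61)))
    p=full(quad(m)); v0=[-.01,-.01,0,.09] if v0 is None else v0
    ref=order(p,proj(plate_pose(v0,f)(PC)))
    if th is None: s=least_squares(lambda v:(proj(plate_pose(v,f)(PC))-ref).ravel(),v0); return s.x,abs(s.fun).max()
    s=least_squares(lambda v:(proj(plate_pose([*v,th],f)(PC))-ref).ravel(),v0[:3]); return np.r_[s.x,th],abs(s.fun).max()
def holes(v,f):
    P=plate_pose(v,f)(np.array([[.02,.05,0],[.02,-.05,0.]])); return R.from_euler('z',-f[2]).apply(P-[f[0],f[1],0])
E
python3 - <<'E'
from h import *
img=cv2.imread("pics/top0.png")[:,:,::-1].copy()
f,n,e=lines_fit(img,np.load("f.npy")); f,n,e=lines_fit(img,f); print(f,n,e); np.save("f.npy",f)
v,e=fit_plate(img,f); print(v,e); print(holes(v,f)*1000)
# world pts: plate corners top, and others
print(plate_pose(v,f)(PC)*1000)
print("yaw",f[2],f[2]+v[2])
q=bot.read_state()["orientation"]; print(R.from_quat(np.r_[q[1:],q[0]]).as_matrix().round(3))
print("can,bush,disc",back(np.array([[446.,240],[417,279],[379,146]]),0.0))
E
```

```text
[ 0.56208376 -0.03447316 -0.35253351] [np.int64(57), np.int64(45), np.int64(46)] 0.4442109012903958
[-0.01808379 -0.02579756  0.01611855  0.06317109] 0.6492330778968096
[[  1.0678369   24.51765925  25.68161779]
 [  2.67962195 -75.46935065  25.68161779]]
[[ 634.56371977   19.10125625   38.81812582]
 [ 568.54269152 -169.68757771   38.81812582]
 [ 436.65410246 -123.5650392    29.9800537 ]
 [ 502.67513072   65.22379476   29.9800537 ]]
yaw -0.35253350645657705 -0.33641495804710736
[[ 0.918 -0.     0.397]
 [-0.397 -0.001  0.918]
 [ 0.    -1.    -0.001]]
can,bush,disc [[ 0.52143428 -0.30573542  0.        ]
 [ 0.43420874 -0.23700379  0.        ]
 [ 0.74164373 -0.1596078   0.        ]]
```

```bash
sed -i 's/(61,61)/(15,15)/' h.py
cat >> h.py <<'E'
def F2W(f,x,y): return fixT(f)(np.array([[x,y,0.]]))[0,:2]
def tool():
    s=bot.read_state(); q=s["orientation"]; M=R.from_quat(np.r_[q[1:],q[0]]).as_matrix()
    return s, np.degrees(np.arctan2(M[1,2],M[0,2]))
E
python3 - <<'E'
from h import *
img=cv2.imread("pics/top0.png")[:,:,::-1].copy()
f=np.load("f.npy")
for th in (None,.0925):
  v,e=fit_plate(img,f,th=th); print(v,e); print(holes(v,f)*1000)
s,a=tool(); print(s["ee_pos"],a, np.degrees(f[2]))
for p in [(v[0],-.155),(v[0],-.133)]: print(F2W(f,*p), (F2W(f,*p)-s["ee_pos"][:2])*100)
print("fixture y dir",R.from_euler('z',f[2]).apply([0,1,0]))
E
```

```text
[-0.01911629 -0.02586161  0.02244326  0.11146396] 0.1059015734389277
[[ -0.36747459  24.57184388  30.01099672]
 [  1.87666337 -75.40297218  30.01099672]]
[-0.01904497 -0.02584244  0.02253034  0.0925    ] 0.13303089329690465
[[ -0.2619519   24.59351236  28.31313328]
 [  1.990891   -75.38110792  28.31313328]]
[0.28805432 0.664868   0.2428295 ] 66.57996277841809 -20.19868205690982
[ 0.49069216 -0.17336502] [ 20.26378345 -83.82330186]
[ 0.49828824 -0.152718  ] [ 21.02339199 -81.75859974]
fixture y dir [0.34527661 0.93850097 0.        ]
```

Request:
{"method": "carry_out", "body": {"commands": [0.5, -2, 0, 0, 0, -0.4, 1.5, -6, 0, 0, 0, -1.2, 2.7, -10.5, 0, 0, 0, -2.2, 3.9, -15, 0, 0, 0, -3.2, 5.1, -19.5, 0, 0, 0, -4.2, 6.3, -24, 0, 0, 0, -5.2, 7.5, -28.5, 0, 0, 0, -6.2, 8.7, -33, 0, 0, 0, -7.2], "claw": 0.65, "newtons": 30}}

```text
t: 0.9
ee_pos: [0.3753, 0.3333, 0.2436]
orientation: [-0.613, 0.614, -0.352, 0.352]
ft_force: [0.4, 0.1, -0.3]
width: 0.0605
```

Request:
{"method": "carry_out", "body": {"commands": [1.2, -4.5, 0, 0, 0, -1.1, 2.4, -9, 0, 0, 0, -2.2, 3.6, -13.5, 0, 0, 0, -3.3, 4.8, -18, 0, 0, 0, -4.4, 6, -22.5, 0, 0, 0, -5.5, 7.2, -27, 0, 0, 0, -6.6, 8.4, -31.5, 0, 0, 0, -7.7, 9.2, -35, 0, 0, 0, -8.6]}}

```text
t: 1.7
ee_pos: [0.4675, -0.0174, 0.2437]
orientation: [-0.442, 0.441, -0.552, 0.553]
ft_force: [0.1, 0.6, -0.4]
width: 0.0604
```

Request:
{"method": "carry_out", "body": {"commands": [0.6, -4, 0, 0, 0, -0.4, 1.2, -8, 0, 0, 0, -0.8, 1.8, -12, -2, 0, 0, -1.2, 2.3, -15.6, -5, 0, 0, -1.56, 2.3, -15.6, -8.5, 0, 0, -1.56, 2.3, -15.6, -12, 0, 0, -1.56, 2.3, -15.6, -14.5, 0, 0, -1.56, 2.3, -15.6, -14.5, 0, 0, -1.56]}}

```text
t: 2.5
ee_pos: [0.4885, -0.1704, 0.0959]
orientation: [0.403, -0.406, 0.582, -0.579]
ft_force: [-0.6, -0.6, -0.6]
width: 0.0609
```

Run:
```python
from h import *
s,a=tool(); f=np.load("f.npy"); e=s["ee_pos"]
print(e,a,R.from_euler('z',-f[2]).apply(e-[f[0],f[1],0]))
p,d=eyes.snapshot("scene"); cv2.imwrite("pics/s1.png",p[:,:,::-1])
```

```text
[ 0.48853577 -0.17043377  0.09588495] -20.24716307291846 [-0.02208084 -0.15299356  0.09588495]
```

View pics/s1.png

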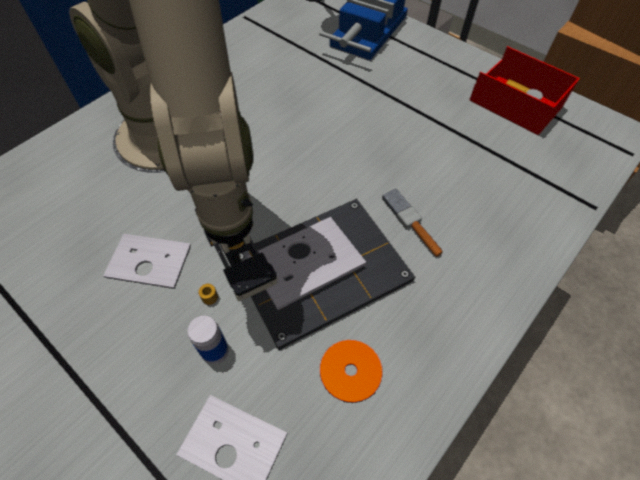

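Request:
{"method": "carry_out", "body": {"commands": [0, -0.1, -2, 0, 0, 0, 0, -0.1, -4, 0, 0, 0, 0, -0.1, -4.7, 0, 0, 0, 0.2, 0.4, -4.7, 0, 0, 0, 0.35, 0.9, -4.7, 0, 0, 0, 0.5, 1.3, -4.7, 0, 0, 0, 0.5, 1.3, -4.7, 0, 0, 0]}}

```text
t: 3.25
ee_pos: [0.496, -0.1567, 0.0524]
orientation: [-0.405, 0.405, -0.579, 0.58]
ft_force: [-0.3, -0.1, -0.1]
width: 0.0603
```

```bash
cat >> h.py <<'E'
def where():
    s,a=tool(); f=np.load("f.npy"); e=s["ee_pos"]
    print("t",s["t"],"tcpF mm",(R.from_euler('z',-f[2]).apply(e-[f[0],f[1],0])*1000).round(1),"jaw-fix deg",round(a-np.degrees(f[2]),2),"F(fix)",R.from_euler('z',-f[2]).apply(s["ft_force"]).round(1))
E
python3 - <<'E'
from h import *
where()
p,d=eyes.snapshot("top"); cv2.imwrite("pics/t1.png",cv2.resize(p[140:305,230:420,::-1],None,fx=3.5,fy=3.5))
E
```

```text
t 3.25 tcpF mm [ -19.8 -137.6   52.4] jaw-fix deg 0.07 F(fix) [-0.2 -0.2 -0.1]
```

View pics/t1.png

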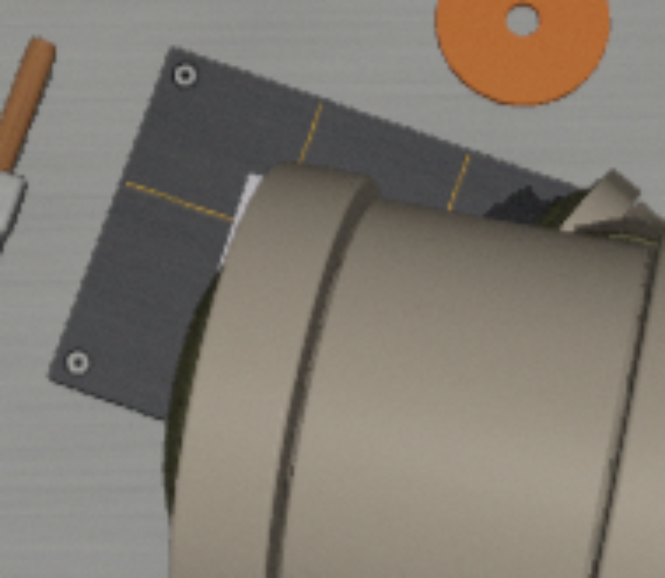

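Request:
{"method": "carry_out", "body": {"commands": [0, 0, -0.2, 0, 0, 0, 0.1, 0.28, -0.25, 0, 0, 0, 0.2, 0.55, -0.25, 0, 0, 0, 0.3, 0.83, -0.25, 0, 0, 0, 0.4, 1.1, -0.25, 0, 0, 0, 0.5, 1.35, -0.25, 0, 0, 0]}}

```text
t: 3.9
ee_pos: [0.5001, -0.1441, 0.049]
orientation: [0.404, -0.405, 0.58, -0.58]
ft_force: [-0.8, -1.7, 0.0]
width: 0.0602
```

Run:
```python
from h import *
where()
p,d=eyes.snapshot("wrist"); cv2.imwrite("pics/w1.png",p[:,:,::-1])
```

```text
t 3.9 tcpF mm [ -20.3 -124.3   49. ] jaw-fix deg -0.03 F(fix) [-0.2 -1.8  0. ]
```

View pics/w1.png

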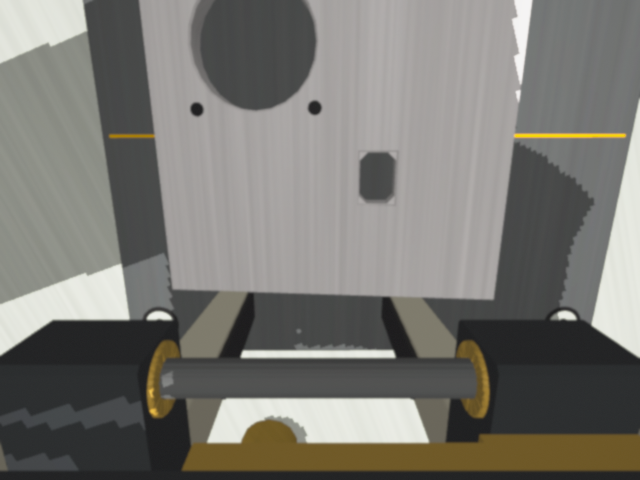

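Request:
{"method": "carry_out", "body": {"commands": [0.1, 0.28, 0, 0, 0, 0, 0.2, 0.55, 0, 0, 0, 0, 0.3, 0.83, 0, 0, 0, 0, 0.4, 1.1, 0, 0, 0, 0, 0.5, 1.35, 0, 0, 0, 0, 0.5, 1.35, 0, 0, 0, 0]}}

```text
t: 4.55
ee_pos: [0.5055, -0.1301, 0.0491]
orientation: [0.405, -0.405, 0.58, -0.58]
ft_force: [0.3, 0.2, -0.0]
width: 0.0606
```

Run:
```python
from h import *
where()
c=eyes.get_calibration("wrist"); p,d=eyes.snapshot("wrist"); cv2.imwrite("pics/w2.png",p[:,:,::-1])
```

```text
t 4.55 tcpF mm [ -20.1 -109.3   49.1] jaw-fix deg 0.01 F(fix) [ 0.2  0.3 -0. ]
```

View pics/w2.png

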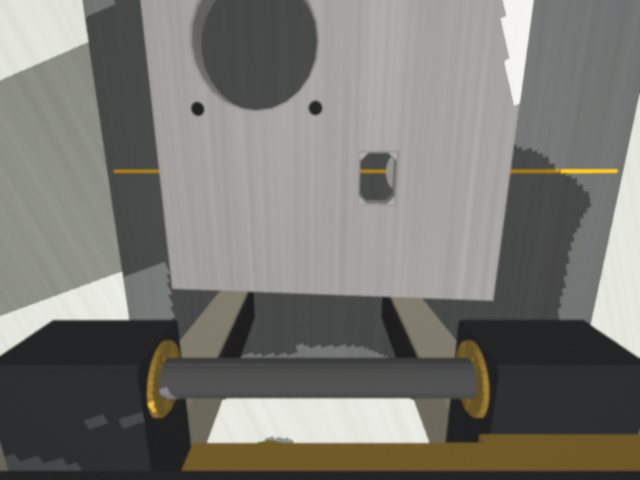

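Request:
{"method": "carry_out", "body": {"commands": [0.03, 0.06, 0, 0, 0, 0, 0.05, 0.13, 0, 0, 0, 0, 0.05, 0.13, 0, 0, 0, 0, 0.05, 0.13, 0, 0, 0, 0, -0.3, -0.8, 0, 0, 0, 0, -0.6, -1.7, 1, 0, 0, 0, -0.8, -2.2, 4, 0, 0, 0, -0.8, -2.2, 8, 0, 0, 0]}}

```text
t: 5.4
ee_pos: [0.4955, -0.1544, 0.1295]
orientation: [0.403, -0.405, 0.581, -0.58]
ft_force: [0.8, 0.6, 0.9]
width: 0.0601
```

Run:
```python
from h import *
where()
p,d=eyes.snapshot("wrist"); cv2.imwrite("pics/w3.png",p[:,:,::-1]); np.save("w3.npy",d)
f=np.load("f.npy"); s,a=tool()
for x in (-.15,-.12,-.0875): print(x,F2W(f,x,0),(F2W(f,x,0)-s["ee_pos"][:2])*100)
```

```text
t 5.4 tcpF mm [ -21.  -135.6  129.5] jaw-fix deg -0.17 F(fix) [0.5 0.8 0.9]
-0.15 [0.42130861 0.01731833] [-7.63901313 17.2348821 ]
-0.12 [0.44946364 0.00696004] [-4.82351024 16.19905227]
-0.0875 [ 0.47996492 -0.00426145] [-1.7733821  15.07690328]
```

View pics/w3.png

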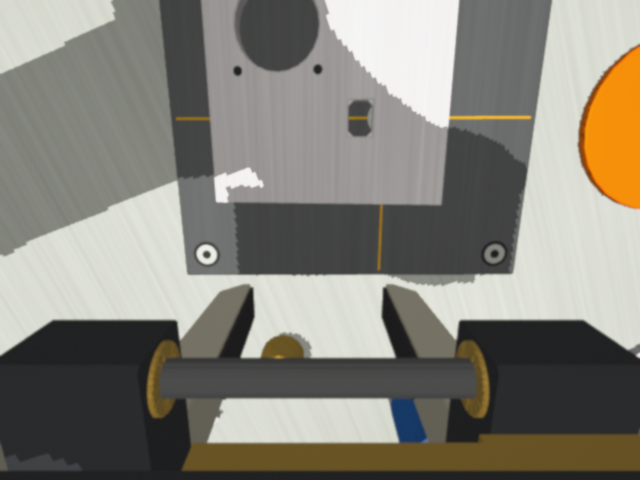

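```bash
cat >> h.py <<'E'
def wl(c,px,z):
    K=c["mtx"];T=c["T"]; f=np.load("f.npy"); px=np.atleast_2d(px).astype(float)
    r=np.c_[(px-K[:2,2])/[K[0,0],K[1,1]],np.ones(len(px))]@T[:3,:3].T
    s=(np.array(z)-T[2,3])/r[:,2]; P=T[:3,3]+r*s[:,None]
    return (R.from_euler('z',-f[2]).apply(P-[f[0],f[1],0])*1000).round(1)
E
python3 - <<'E'
from h import *
c=eyes.get_calibration("wrist"); d=np.load("w3.npy")
for u,v in [(300,190),(300,250),(420,190),(240,190)]: 
  K=c["mtx"];P=c["T"]@np.r_[(np.array([u,v])-K[:2,2])/K[0,0]*d[v,u],d[v,u],1]; print(u,v,P.round(4))
print(wl(c,[(216,203),(441,206),(188,273),(513,272),(361,118),(380,250),(190,118),(490,117)],[.03,.042,.02,.02,.038,.02,.02,.02]))
E
```

```text
300 190 [ 0.5016 -0.1088  0.0411  1.    ]
300 250 [ 0.4855 -0.1489  0.0262  1.    ]
420 190 [ 0.5697 -0.133   0.0497  1.    ]
240 190 [ 0.4661 -0.096   0.0384  1.    ]
[[ -86.8 -100.4   30. ]
 [  57.1 -100.9   42. ]
 [-113.2 -152.4   20. ]
 [ 120.2 -152.7   20. ]
 [   6.   -48.1   38. ]
 [  23.8 -135.8   20. ]
 [-102.   -46.9   20. ]
 [  91.1  -46.8   20. ]]
```

Request:
{"method": "carry_out", "body": {"commands": [-0.5, 1.5, 0, 0, 0, -1.5, -1, 3, 0, 0, 0, -3, -1.6, 4.5, 0, 0, 0, -4.5, -2.2, 6, 0, 0, 0, -6, -2.7, 7.5, 0, 0, 0, -7.5, -3.2, 9, 0, 0, 0, -9, -3.8, 10.5, 0, 0, 0, -10.5, -4.3, 12, 0, 0, 0, -12], "claw": 1}}

```text
t: 6.25
ee_pos: [0.4538, -0.0327, 0.1298]
orientation: [0.058, -0.058, 0.705, -0.704]
ft_force: [-0.1, 1.2, -0.1]
width: 0.0934
```

Request:
{"method": "carry_out", "body": {"commands": [-0.4, 1.2, 0, 0, 0, -1.5, -0.8, 2.4, 0, 0, 0, -3, -1.2, 3.5, 0, 0, 0, -4.5, -1.5, 4.5, 0, 0, 0, -6, -1.5, 4.5, 0, 0, 0, -6]}}

```text
t: 6.75
ee_pos: [0.4388, 0.013, 0.1293]
orientation: [-0.125, 0.124, 0.696, -0.696]
ft_force: [-0.5, -0.8, -0.1]
width: 0.0929
```

Run:
```python
from h import *
where(); print(bot.read_state()["q"])
for n in ("wrist","top"):
  p,d=eyes.snapshot(n); cv2.imwrite(f"pics/{n}4.png",p[:,:,::-1]); np.save(f"{n}4.npy",d)
```

```text
t 6.75 tcpF mm [-132.1    2.   129.3] jaw-fix deg -90.06 F(fix) [-0.2 -0.9 -0.1]
[-0.69357326  0.60751449  0.81038222  2.37317086 -0.9630814   0.52898559
 -1.01294617]
```

View pics/wrist4.png

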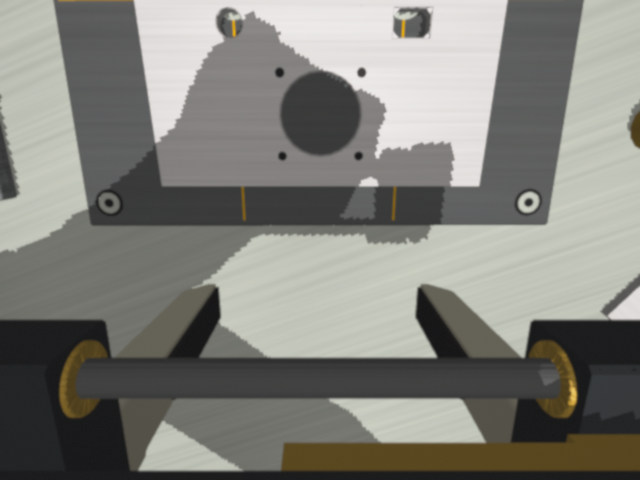

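View pics/top4.png

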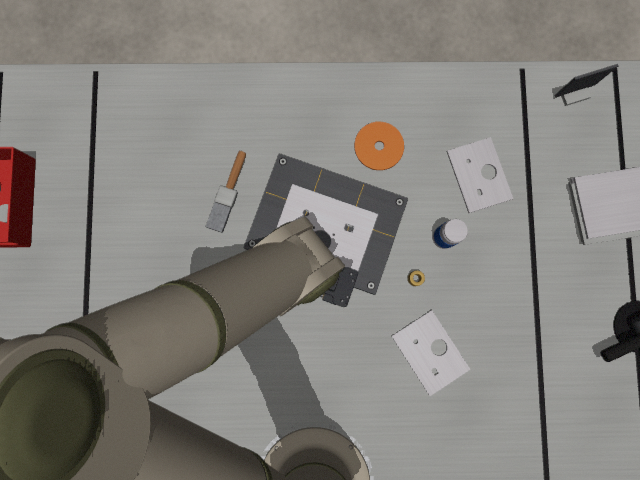

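Run:
```python
from h import *
p=cv2.imread("pics/top4.png"); cv2.imwrite("pics/t4c.png",cv2.resize(p[150:290,260:410],None,fx=4,fy=4,interpolation=cv2.INTER_CUBIC))
w=cv2.imread("pics/wrist4.png"); cv2.imwrite("pics/w4c.png",cv2.resize(w[0:60,200:450],None,fx=3,fy=3,interpolation=cv2.INTER_CUBIC))
f=np.load("f.npy")
for v in ([-.019,-.001,0.01,.0925],[-.019,0,0,.0925]): print(((proj(plate_pose(v,f)(np.r_[PC,[[.02,.05,.01],[.02,-.05,.01]]]))-[260,150]+.5)*4-.5).round(1))
```

```text
[[124.4 140.9]
 [469.5 257.8]
 [387.3 500.2]
 [ 41.3 381.9]
 [180.9 256. ]
 [353.6 314.7]]
[[124.5 139.1]
 [468.4 259.3]
 [383.7 500.9]
 [ 39.  379.1]
 [179.8 254.7]
 [351.9 315.1]]
```

View pics/t4c.png

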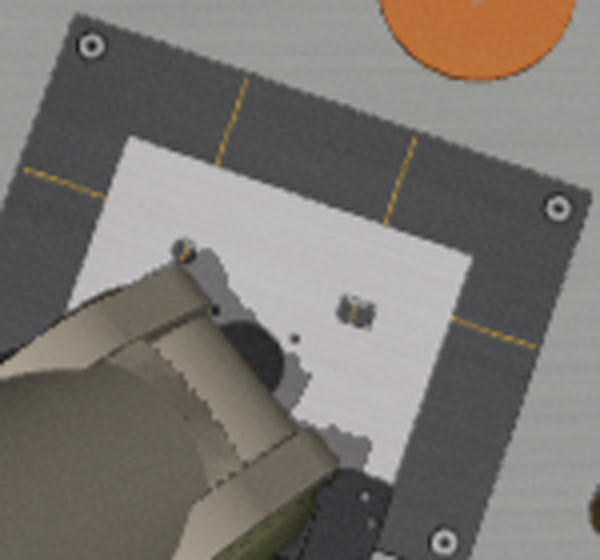

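View pics/w4c.png

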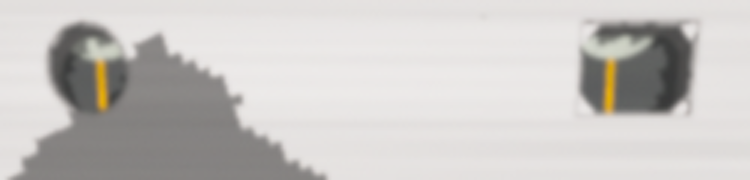

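Request:
{"method": "carry_out", "body": {"commands": [0.4, -0.1, -2, 0, 0, 0, 0.8, -0.3, -4.5, 0, 0, 0, 0.8, -0.3, -7, 0, 0, 0, 1.2, -0.45, -8.3, 0, 0, 0, 1.8, -0.7, -8.4, 0, 0, 0, 2.4, -0.9, -8.4, 0, 0, 0, 2.8, -1.05, -8.4, 0, 0, 0, 2.8, -1.05, -8.4, 0, 0, 0]}}

```text
t: 7.65
ee_pos: [0.4684, 0.0008, 0.0454]
orientation: [0.123, -0.125, -0.696, 0.696]
ft_force: [0.7, 0.9, -0.6]
width: 0.0931
```

Run:
```python
from h import *
where(); print(bot.read_state()["q"])
p,d=eyes.snapshot("wrist"); cv2.imwrite(f"pics/w5.png",p[:,:,::-1])
```

```text
t 7.65 tcpF mm [-100.1    0.8   45.4] jaw-fix deg -89.98 F(fix) [ 0.4  1.1 -0.6]
[-0.3482957   0.68963661  0.33338673  2.34113772 -1.00062748  0.24934088
 -1.02431467]
```

View pics/w5.png

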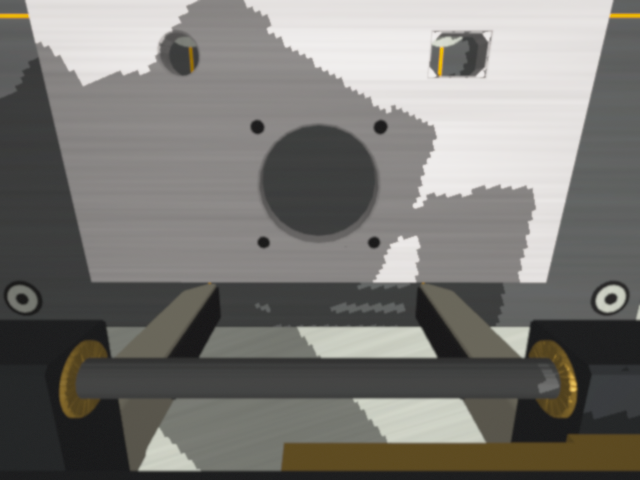

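Request:
{"method": "carry_out", "body": {"commands": [0, 0, 0.25, 0, 0, 0, 0.2, -0.07, 0.3, 0, 0, 0, 0.4, -0.15, 0.3, 0, 0, 0, 0.4, -0.15, 0.3, 0, 0, 0]}}

```text
t: 8.1
ee_pos: [0.4716, 0.0003, 0.0482]
orientation: [0.124, -0.124, -0.696, 0.696]
ft_force: [-0.4, 0.2, -0.1]
width: 0.0933
```

Run:
```python
from h import *
where(); print(bot.read_state()["q"])
```

```text
t 8.1 tcpF mm [-96.9   1.4  48.2] jaw-fix deg -90.0 F(fix) [-0.5  0.  -0.1]
[-0.3612807   0.68901377  0.35631023  2.33292968 -0.98640743  0.26886164
 -1.03541986]
```

Request:
{"method": "carry_out", "body": {"commands": [0.25, -0.09, 0, 0, 0, 0, 0.5, -0.18, 0, 0, 0, 0, 0.75, -0.28, 0, 0, 0, 0, 1.0, -0.37, 0, 0, 0, 0, 1.2, -0.44, 0, 0, 0, 0, 1.2, -0.44, 0, 0, 0, 0]}}

```text
t: 8.7
ee_pos: [0.4839, -0.0044, 0.0481]
orientation: [0.124, -0.125, -0.696, 0.696]
ft_force: [-0.3, 0.4, -0.3]
width: 0.0927
```

Run:
```python
from h import *
where(); print(bot.read_state()["q"])
p,d=eyes.snapshot("wrist"); cv2.imwrite(f"pics/w6.png",p[:,:,::-1])
```

```text
t 8.7 tcpF mm [-83.7   1.2  48.1] jaw-fix deg -90.03 F(fix) [-0.4  0.2 -0.3]
[-0.36660505  0.69886627  0.38408987  2.3066707  -0.96591234  0.29671995
 -1.0457128 ]
```

View pics/w6.png

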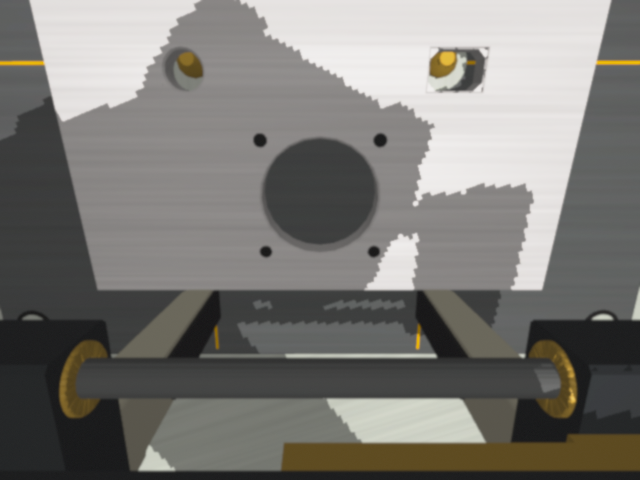

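Request:
{"method": "carry_out", "body": {"commands": [0.15, -0.02, 0, 0, 0, 0, 0.3, -0.04, 0, 0, 0, 0, 0.4, -0.055, 0, 0, 0, 0, 0.5, -0.07, 0, 0, 0, 0, 0.55, -0.08, 0, 0, 0, 0]}}

```text
t: 9.25
ee_pos: [0.489, -0.005, 0.0481]
orientation: [0.124, -0.124, -0.696, 0.696]
ft_force: [-0.5, 0.6, 0.1]
width: 0.0931
```

Run:
```python
from h import *
where(); print(bot.read_state()["q"])
p,d=eyes.snapshot("wrist"); cv2.imwrite(f"pics/w7.png",p[:,:,::-1])
```

```text
t 9.25 tcpF mm [-78.8   2.4  48.1] jaw-fix deg -90.02 F(fix) [-0.7  0.4  0.1]
[-0.37142752  0.70315542  0.39585286  2.29542813 -0.95750905  0.30969304
 -1.05222184]
```

View pics/w7.png

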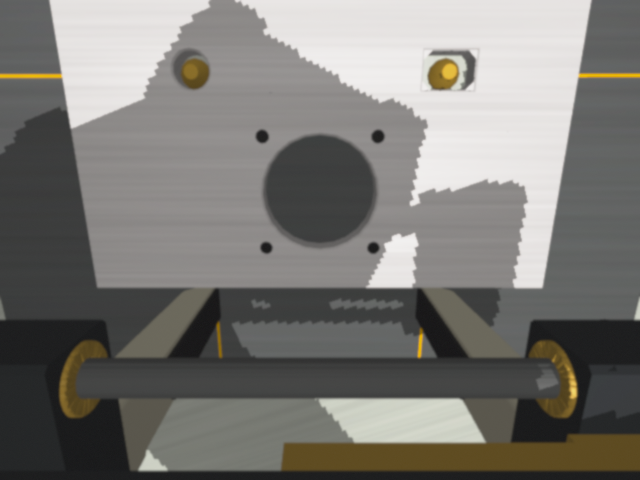

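Request:
{"method": "carry_out", "body": {"commands": [-0.4, 0.15, 0, 0, 0, 0, -1, 0.37, 0, 0, 0, 0, -1.4, 0.5, 1, 0, 0, 0, -1.4, 0.5, 4, 0, 0, 0, -1.4, 0.5, 7, 0, 0, 0, -1.4, 0.5, 10, 0, 0, 0]}}

```text
t: 9.9
ee_pos: [0.4736, 0.0001, 0.1489]
orientation: [0.125, -0.124, -0.696, 0.696]
ft_force: [0.5, 0.5, -0.5]
width: 0.0929
```

Run:
```python
from h import *
where(); print(bot.read_state()["q"])
c=eyes.get_calibration("wrist"); p,d=eyes.snapshot("wrist"); cv2.imwrite(f"pics/w8.png",p[:,:,::-1]); np.save("w8.npy",d)
# depth -> fixture-frame z for grid
K=c["mtx"]; f=np.load("f.npy")
v,u=np.mgrid[0:480:1,0:640:1]; Z=d
P=np.stack([(u-K[0,2])/K[0,0]*Z,(v-K[1,2])/K[1,1]*Z,Z],-1).reshape(-1,3)@c["T"][:3,:3].T+c["T"][:3,3]
F=R.from_euler('z',-f[2]).apply(P-[f[0],f[1],0])
ok=(Z.ravel()>0)
for n,(x0,x1,y0,y1) in dict(plate=(-.06,.06,-.09,.09),base=(-.112,-.08,-.15,.15)).items():
    k=ok&(F[:,0]>x0)&(F[:,0]<x1)&(F[:,1]>y0)&(F[:,1]<y1)&(F[:,2]<.06)
    A=np.c_[F[k,:2],np.ones(k.sum())]; z=F[k,2]
    for _ in range(5):
        s=np.linalg.lstsq(A,z,rcond=None)[0]; r=abs(A@s-z); g=r<.004; A,z=A[g],z[g]
    print(n,k.sum(),len(z),s.round(4))
```

```text
t 9.9 tcpF mm [-95.    1.9 148.9] jaw-fix deg -90.04 F(fix) [ 0.3  0.7 -0.5]
[-0.59822442  0.55328019  0.70206946  2.28000788 -0.7216821   0.53954493
 -1.25130546]
plate 54755 50063 [-0.0004  0.0003  0.0307]
base 16917 16917 [-0.0027  0.0003  0.0205]
```

View pics/w8.png

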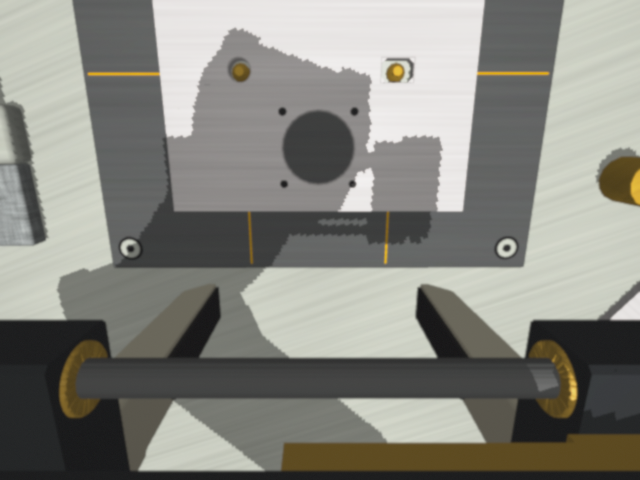

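The plate's top is flat (slope under 0.001) and 10 mm above the base, and both pins show in their holes, so it's seated. I'll clear the arm for a top check.

Request:
{"method": "carry_out", "body": {"commands": [-0.3, 2, 2, 0, 0, 0, -0.6, 5, 4, 0, 0, 0, -1, 9, 6, 0, 0, 0, -1.5, 13, 8, 0, 0, 0, -2, 17, 9, 0, 0, 0, -2.5, 21, 10, 0, 0, 0, -3, 24, 10, 0, 0, 0, -3, 25, 10, 0, 0, 0]}}

```text
t: 10.75
ee_pos: [0.4431, 0.2535, 0.2475]
orientation: [-0.123, 0.122, 0.697, -0.696]
ft_force: [0.0, 0.4, -0.5]
width: 0.0932
```

Run:
```python
from h import *
where(); print(bot.read_state()["q"])
p,d=eyes.snapshot("top"); cv2.imwrite(f"pics/t9.png",p[:,:,::-1])
f=np.load("f.npy")
try:
  v,e=fit_plate(p,f,v0=[0,0,0,0.],th=0.); print(v,e,holes(v,f)*1000)
except Exception as x: print(x)
```

```text
t 10.75 tcpF mm [-211.1  229.2  247.5] jaw-fix deg -89.73 F(fix) [-0.1  0.4 -0.5]
[-1.29351733  0.49025367  0.97207013  2.11632573 -0.5640751   0.81785496
 -1.89104469]
[ 0.00028929 -0.00025327 -0.00141016  0.        ] 0.1870131285635921 [[ 20.35977851  49.71848059  20.        ]
 [ 20.2187626  -50.28141998  20.        ]]
```

View pics/t9.png

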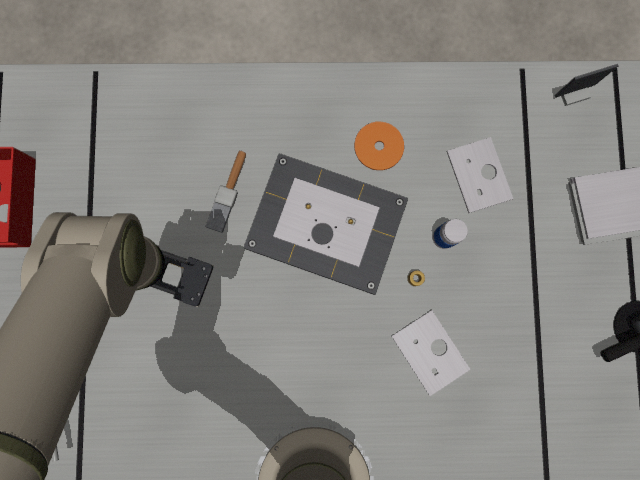

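The top view shows the plate centred, with pins visible in the hole (308,206) and slot (350,221). The bystanders haven't moved and the gripper is clear, so I'm handing in.

```bash
python3 -c "
from plant import bot
print(bot.hand_in())"
```

```text
the job is handed in; nothing more can be done
None
```

The plate is seated on both pins and lies flat on the base. I handed the job in at about 10.8 s, with the gripper well clear. I pushed the -y edge about 25 mm towards +y with the two spread fingertips. Then I pushed the -x edge about 18 mm towards +x, with a slight sideways lead, until the plate dropped.

- **Flatness:** wrist depth puts the plate's top at 30.7 mm and the base at 20.5 mm, so the plate's 10 mm thickness fits. The plate's slope is under 0.001.
- **Position:** the top-camera fit puts the plate within 0.4 mm and 0.0015 rad of its seat. Both pins can be seen in the hole and the slot.
- **Forces:** the readings I took at the end of each step during pushing stayed below about 2 N. I did not log the peaks within a step.
- **Bystanders:** the spray can, brush, bushing and disc look unmoved in the before and after top pictures, judged by eye.

**Disagreements:** before the x push, the different views put the plate anywhere from 1 to 3 mm short in y. That is why I added the sideways lead, and the final fit shows it was resolved. At one point the fingertips came within about 0.5 mm of the base's top, with no significant force, and I raised them 3 mm.

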